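# Load the sample carrier from the storage rack by cap colour

### The job

Move the row of sample tubes from the grey storage rack into the aluminium carrier, so that the row there follows the carrier's colour code: each tube stands in the sleeve of its own cap's colour. Lower every tube right down to the bottom of its sleeve before you let go, keep it upright on the way, and leave the white-capped blank standing where it is in the storage rack.

Things in the scene. Friction and masses are not known exactly. Their poses are not given: they have to be found in the camera images.
- tube_red: Closed 50 ml conical tube, red screw cap, loose, about 30 g, in the row of five in the grey storage rack. 114 mm high: cap 32 mm across, from 102 to 114 mm above the tip; body 29 mm across; cone over the lowest 20 mm to an 8 mm tip. Origin at the tip's underside, z up; yaw means nothing. Neighbouring caps are 52 mm apart along the row, so grip the cap from above across the row.
- tube_yellow: Closed 50 ml conical tube, yellow screw cap, loose, about 30 g, in the row of five in the grey storage rack. 114 mm high: cap 32 mm across, from 102 to 114 mm above the tip; body 29 mm across; cone over the lowest 20 mm to an 8 mm tip. Origin at the tip's underside, z up; yaw means nothing. Neighbouring caps are 52 mm apart along the row, so grip the cap from above across the row.
- tube_green: Closed 50 ml conical tube, green screw cap, loose, about 30 g, in the row of five in the grey storage rack. 114 mm high: cap 32 mm across, from 102 to 114 mm above the tip; body 29 mm across; cone over the lowest 20 mm to an 8 mm tip. Origin at the tip's underside, z up; yaw means nothing. Neighbouring caps are 52 mm apart along the row, so grip the cap from above across the row.
- tube_blue: Closed 50 ml conical tube, blue screw cap, loose, about 30 g, in the row of five in the grey storage rack. 114 mm high: cap 32 mm across, from 102 to 114 mm above the tip; body 29 mm across; cone over the lowest 20 mm to an 8 mm tip. Origin at the tip's underside, z up; yaw means nothing. Neighbouring caps are 52 mm apart along the row, so grip the cap from above across the row.
- tube_white: The blank: the same kind of tube with a white cap, in the same row; it stays. Origin at the tip's underside. The grey storage rack of the row is fixed: 66 mm deep, 286 mm long, top plate 60 mm above the worktop, five holes of 33 mm, 52 mm apart; the tips rest 5 mm above the worktop. The line through the five tubes is its length.
- sleeve_red: Red adapter sleeve fixed in a hole of the carrier. Its round funnel mouth, 47 mm wide at the rim 69 mm above the worktop, narrows over 8 mm to a 33 mm bore that ends 29 mm above the worktop. Origin on its axis on the carrier's floor, 5 mm above the worktop, where the tube's tip comes to rest (in a dish 24 mm wide); z up, y along the carrier's row.
- sleeve_yellow: Yellow adapter sleeve fixed in a hole of the carrier. Its round funnel mouth, 47 mm wide at the rim 69 mm above the worktop, narrows over 8 mm to a 33 mm bore that ends 29 mm above the worktop. Origin on its axis on the carrier's floor, 5 mm above the worktop, where the tube's tip comes to rest (in a dish 24 mm wide); z up, y along the carrier's row.
- sleeve_green: Green adapter sleeve fixed in a hole of the carrier. Its round funnel mouth, 47 mm wide at the rim 69 mm above the worktop, narrows over 8 mm to a 33 mm bore that ends 29 mm above the worktop. Origin on its axis on the carrier's floor, 5 mm above the worktop, where the tube's tip comes to rest (in a dish 24 mm wide); z up, y along the carrier's row.
- sleeve_blue: Blue adapter sleeve fixed in a hole of the carrier. Its round funnel mouth, 47 mm wide at the rim 69 mm above the worktop, narrows over 8 mm to a 33 mm bore that ends 29 mm above the worktop. Origin on its axis on the carrier's floor, 5 mm above the worktop, where the tube's tip comes to rest (in a dish 24 mm wide); z up, y along the carrier's row.
- carrier: Aluminium carrier fixed on the worktop, beside the grey rack (left or right of it): 70 mm deep (x), 266 mm long (y), top plate 64 mm high, sleeve rims 5 mm above that. Origin at the middle of its underside; four holes in one row at y = -90, -30, +30, +90 mm, each with one coloured sleeve. The water bath behind both racks is 240 mm high; its front edge is at x = 0.60 m: keep clear.

How it is judged:
By the outcome, as a careful person would: the job done as asked, in the order asked, and still so for the second after the job is handed in, with the robot touching nothing.
It also fails if it takes over 122 s, if anything falls off the work surface, if the arm or the gripper's body presses on something with over 40 N, if the wrist force passes 120 N, or if a joint passes its speed limit or range.

### The arm

A 6-joint arm with a two-finger parallel gripper is mounted at the origin on a cart in front of the work surface, level with it; the furniture and walls round the work are solid. World frame = base frame: x ahead of the robot, y to its left, z up, the work surface at z = 0. Lengths are in m, angles in rad, forces in N, time in s.
With the tool pointing down it reaches from about 0.35 to 0.775 m from the base axis. Payload 7.3 kg.
Tool frame: the origin (TCP) lies at the centre of the arm's flange, where the gripper is bolted on; the fingertips stand 178 mm ahead of it and the grasp point (between the pads) lies 159 mm ahead of it (tip_extent is the distance from the TCP to the fingertips, in m); z points along the fingers, y is the line along which they close (so a half turn about z gives the same grasp; the last joint's range is limited). The gripper opens to 92 mm and grips with 3 to 60 N. Pads are 19 mm wide; open, the fingers measure 130 mm over their backs; the gripper's body (75 mm by 190 mm) begins 47 mm behind the grasp point.
Start: joints at [1.165, 0.342, 1.524, -0, 1.275, -0.146], TCP at [0.135, 0.507, 0.405] pointing down, gripper open.
Joint ranges: [-2.53, 2.53], [-0.77, 2.02], [0.04, 2.7], [-1, 4.14], [0.28, 2.66], [-3.11, 3.11]. Speed limits (rad/s): [2.57, 2.57, 3.14, 3.14, 3.14, 3.14].

### API

Orientations are given as [roll, pitch, yaw] about the fixed x, y, z axes, in that order (R = Rz(yaw) Ry(pitch) Rx(roll)).
In Python, from cell import * gives the robot as it stands.
- The arm moves only by the tool arm_command, never from a script. Its arguments are lists of equal length, an entry for each row: "xyz": the shift along the world's x, y, z in mm, a list of three; "spin": the turn about the world's z in degrees. In form: {"xyz": [[tx, ty, tz], ...], "spin": [spin, ...]}. A call has 1 to 20 rows; each row shifts and turns the commanded pose from where the row before left it; what a row does not reach is not made up. A row lasts 1/10 s, in which the tool goes at most 50 mm and 8.59 degrees, less where a joint would pass 70% of its speed; a pose out of reach is approached as far as the arm can. A call with a gripper value outside its range is refused whole. "jaw" is the opening, from -1 (shut) to 1 (fully open), set as the call begins (left out, the last holds). The fingers move at their own pace and stop on an object; "squeeze" is the grip in N (left out, the last holds). Time passes only in rows, so rows that do not move let the fingers close. It gives the time, the measured TCP pose, the force, the opening and the grip force at its end, in the units of the state.
- observe(): the state, without advancing time (a new reading comes with each control period).
- read_camera(name): name is "scene" or "top"; returns a dict with "img" (480x640x3 uint8, red, green, blue), "depth" (480x640 float32, m along the optical axis (not along the pixel's ray), 0 where there is no reading), "fx", "fy", "cx", "cy" (pixels), "world_from_camera" (4x4, takes a point from camera to world coordinates). Camera axes: x right, y up, looking along -z (the intrinsics and any distortion apply to the point x, -y, -z); pixel columns grow to the right and rows downward; lengths in m; the calibration is good to about 2 mm. A picture is of the moment at which its call begins.
- hand_in(): hands the job in; it is judged then, once.
The state is a dict: "time": time; "qpos": joint angles; "qvel": joint speeds; "joint_efforts": joint torques, N m; "tool_pos": TCP position; "tool_rot": TCP orientation; "contact_force": force on the tool from outside, world axes, zero at the start; "torque": the same for the moment, N m; "opening": finger opening in m; "grip_force": force on a finger pad.
Only numpy, scipy, OpenCV 4.12 (cv2) and the standard library are available. Lean on these libraries where they do the work, as an engineer would, in place of code of your own. Each camera call takes 0.05 s, during which the arm holds its last target. There are 200 camera calls.

## Working session

There is one attempt and no reset: what is moved stays moved. The work goes in short steps, Python scripts to look and compute and a tool call to move; the robot and the scene stay as the last step left them, time stands still between calls to the robot, and variables do not carry over. Pictures are saved under pics/ and viewed, at most 14 in all, crops included, and the job is handed in when it is done.

Besides the shell and the picture viewer there is one more tool, called as name([rows], argument=value, ...), one row to a line, values as JSON. arm_command: Moves the arm, as the interface text tells. Its arguments: {"type":"object","properties":{"xyz":{"type":"array","items":{"type":"array","items":{"type":"number"}}},"spin":{"type":"array","items":{"type":"number"}},"jaw":{"type":"number"},"squeeze":{"type":"number"}},"required":["xyz","spin"]}

```bash
mkdir -p pics; python3 - <<'E'
from cell import *
import cv2
for n in("scene","top"):
    c=read_camera(n);cv2.imwrite(f"pics/{n}0.png",c["img"][:,:,::-1]);print(n,c["fx"],c["fy"],c["cx"],c["cy"],c["world_from_camera"].round(3).tolist(),[k for k in c])
s=observe();print({k:s[k] for k in("time","tool_pos","tool_rot","opening")})
E
```

```text
scene 483.0434645936603 483.0434645936603 323.24806816391555 238.3825548961925 [[0.75, 0.352, -0.559, -0.213], [-0.661, 0.381, -0.647, -0.786], [-0.015, 0.855, 0.519, 0.658], [0.0, 0.0, 0.0, 1.0]] ['img', 'depth', 'fx', 'fy', 'cx', 'cy', 'world_from_camera']
top 467.1056828186371 467.1056828186371 320.1791392701577 236.66399679371838 [[-0.014, 0.98, -0.199, 0.275], [-1.0, -0.014, 0.003, 0.001], [0.0, 0.199, 0.98, 0.944], [0.0, 0.0, 0.0, 1.0]] ['img', 'depth', 'fx', 'fy', 'cx', 'cy', 'world_from_camera']
{'time': 0.1, 'tool_pos': array([0.13477895, 0.50727447, 0.40412706]), 'tool_rot': array([-3.14024708e+00, -2.19601259e-04,  2.88182964e+00]), 'opening': 0.09174190036948922}
```

View pics/top0.png

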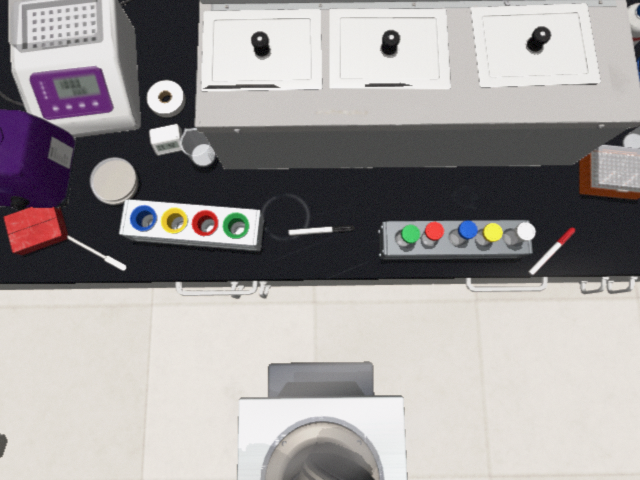

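View pics/scene0.png

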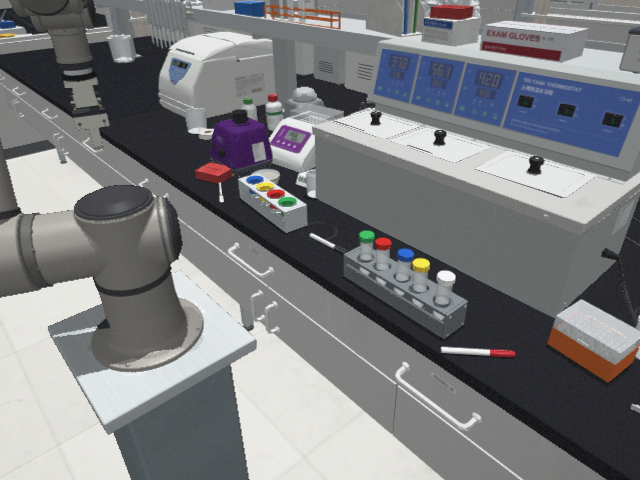

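The top view shows the carrier at left, with sleeves blue (143,218), yellow (175,221), red (205,223) and green (236,225). The grey rack is at right, with caps green (411,233), red (434,231), blue (468,230), yellow (493,232) and white (526,231). The cap spacing is uneven, so the tubes may be leaning. I'll measure next.

```bash
cat > h.py <<'E'
from cell import *
import cv2, numpy as np
HUE={"red":[(0,8),(172,180)],"yellow":[(20,32)],"green":[(55,85)],"blue":[(100,122)]}
def rays(c,uv):
    uv=np.atleast_2d(uv).astype(float)
    d=np.c_[(uv[:,0]-c["cx"])/c["fx"],-(uv[:,1]-c["cy"])/c["fy"],-np.ones(len(uv))]
    W=c["world_from_camera"];return W[:3,3],d@W[:3,:3].T
def plane(c,uv,z):
    o,d=rays(c,uv);return o+d*((z-o[2])/d[:,2])[:,None]
def cloud(c):
    v,u=np.mgrid[:480,:640];o,d=rays(c,np.c_[u.ravel(),v.ravel()])
    return (o+d*c["depth"].reshape(-1,1)).reshape(480,640,3)
def mask(c,col):
    hsv=cv2.cvtColor(c["img"],cv2.COLOR_RGB2HSV)
    if col=="white": return (hsv[...,1]<40)&(hsv[...,2]>190)
    m=np.zeros((480,640),bool)
    for a,b in HUE[col]: m|=(hsv[...,0]>=a)&(hsv[...,0]<=b)
    return m&(hsv[...,1]>120)&(hsv[...,2]>60)
def blobs(c,col,P,zlo,zhi,ylo,yhi,minpx=25):
    m=mask(c,col)&(P[...,2]>zlo)&(P[...,2]<zhi)&(P[...,1]>ylo)&(P[...,1]<yhi)&(P[...,0]>.2)&(P[...,0]<.6)
    n,l,s,ce=cv2.connectedComponentsWithStats(m.astype(np.uint8))
    return [(l==i) for i in range(1,n) if s[i,4]>=minpx]
def caps(c,P,ylo=-.8,yhi=.8,zlo=.09,zhi=.15):
    out={}
    for col in ["red","yellow","green","blue","white"]:
        for b in blobs(c,col,P,zlo,zhi,ylo,yhi):
            q=P[b];z=np.percentile(q[:,2],80);t=q[q[:,2]>z-.004]
            v,u=np.nonzero(b);bb=(u.min(),u.max(),v.min(),v.max())
            (ex,ey),_=cv2.minEnclosingCircle(t[:,:2].astype(np.float32))[:2]
            out.setdefault(col,[]).append((t.mean(0).round(4),np.round([ex,ey,_],4),round(float(z),4),bb,len(t)))
    return out
E
python3 - <<'E'
from h import *
for n in("top","scene"):
    c=read_camera(n);P=cloud(c)
    print(n)
    for k,v in caps(c,P).items():
        for r in v: print(k,*r)
    for col in HUE:
        for b in blobs(c,col,P,.03,.085,.0,.6,40):
            k=cv2.findContours(b.astype(np.uint8),0,1)[0];k=max(k,key=len)[:,0,:]
            e=cv2.fitEllipse(k);w=plane(c,k,.069);(cx,cy),r=cv2.minEnclosingCircle(w[:,:2].astype(np.float32))
            print(" sleeve",col,np.round(e[0],1),"ellc",plane(c,[e[0]],.069)[0].round(4),"circ",round(cx,4),round(cy,4),round(r,4),"zmed",np.percentile(P[b][:,2],90).round(4))
E
```

```text
top
red [ 0.4513 -0.2084  0.118 ] [ 0.4514 -0.2082  0.0166] 0.119 (np.int64(425), np.int64(443), np.int64(222), np.int64(239)) 248
yellow [ 0.4469 -0.3136  0.1181] [ 0.4472 -0.3139  0.0168] 0.119 (np.int64(483), np.int64(502), np.int64(223), np.int64(241)) 256
green [ 0.446  -0.1643  0.1182] [ 0.4458 -0.1645  0.0163] 0.1193 (np.int64(401), np.int64(419), np.int64(225), np.int64(242)) 237
blue [ 0.4521 -0.2692  0.1182] [ 0.4523 -0.2695  0.0168] 0.1193 (np.int64(458), np.int64(477), np.int64(221), np.int64(239)) 240
white [ 0.448  -0.3735  0.118 ] [ 0.4489 -0.3734  0.0169] 0.1192 (np.int64(517), np.int64(534), np.int64(222), np.int64(239)) 245
 sleeve red [ 29.1 212. ] ellc [0.5088 0.5598 0.069 ] circ 0.5088 0.5589 0.0175 zmed 0.0331
 sleeve red [ 41.3 214.7] ellc [0.5032 0.5356 0.069 ] circ 0.5022 0.5361 0.0136 zmed 0.0322
 sleeve red [204.5 222.5] ellc [0.483  0.2202 0.069 ] circ 0.4831 0.2202 0.025 zmed 0.0683
 sleeve red [ 39.8 230.3] ellc [0.4723 0.5353 0.069 ] circ 0.4748 0.5351 0.0363 zmed 0.0326
 sleeve yellow [173.6 220.2] ellc [0.4886 0.2799 0.069 ] circ 0.4888 0.2799 0.025 z
[... 615 characters left out ...]
 0.1198] [ 0.4517 -0.2719  0.0188] 0.1205 (np.int64(397), np.int64(413), np.int64(249), np.int64(261)) 130
white [ 0.4472 -0.3758  0.12  ] [ 0.4477 -0.3758  0.0173] 0.1209 (np.int64(438), np.int64(454), np.int64(271), np.int64(281)) 143
 sleeve red [215.2 169.6] ellc [0.4465 0.4816 0.069 ] circ 0.4428 0.4854 0.0478 zmed 0.0334
 sleeve red [275.2 193.4] ellc [0.4822 0.2189 0.069 ] circ 0.4824 0.2202 0.0263 zmed 0.0693
 sleeve yellow [264.6 186.1] ellc [0.4885 0.2782 0.069 ] circ 0.4877 0.2798 0.0269 zmed 0.0693
 sleeve green [286.9 201. ] ellc [0.4774 0.1595 0.069 ] circ 0.4777 0.1595 0.0261 zmed 0.07
 sleeve blue [254.4 179.1] ellc [0.4948 0.3389 0.069 ] circ 0.4941 0.3383 0.0268 zmed 0.0697
```

Heights, cap radii and the 60 mm sleeve spacing all match the given sizes, and the tubes do lean slightly. I'll close across x at the rack. At the carrier I'll turn about 60° so the wide gripper body stays clear of the bath. Next I move above the blue tube.

arm_command([
  [33.5, -36, 1],
  [33.5, -36, 1],
  [33.5, -36, 1],
  [33.5, -36, 1],
  [33.5, -36, 1],
  [33.5, -36, 1],
  [33.5, -36, 1],
  [33.5, -36, 1],
  [33.5, -36, 1],
  [33.5, -36, 2],
  [-2, -46.4, 0],
  [-2, -46.4, 0],
  [-2, -46.4, 0],
  [-2, -46.4, 0],
  [-2, -46.4, 0],
  [-2, -46.4, 0],
  [-2, -46.4, 0],
  [-2, -46.4, 0],
  [-2, -46.4, 0],
  [0, 0, 0],
], spin=[-7.51, -7.51, -7.51, -7.51, -7.51, -7.51, -7.51, -7.51, -7.51, -7.51, 0, 0, 0, 0, 0, 0, 0, 0, 0, 0], jaw=1, squeeze=20)

```text
time: 2.2
tool_pos: [0.4511, -0.275, 0.4151]
tool_rot: [-3.141, 0.002, 1.566]
contact_force: [0.1, 1.1, -0.6]
opening: 0.0917
grip_force: 0.0
```

arm_command([
  [0, 0, 0],
  [0, 0, -25],
  [0, 0, -25],
  [0, 0, -25],
  [0, 0, -20],
  [0, 0, 0],
  [0, 0, 0],
], spin=[0, 0, 0, 0, 0, 0, 0])

```text
time: 2.9
tool_pos: [0.4522, -0.2692, 0.3213]
tool_rot: [3.142, -0.0, 1.573]
contact_force: [0.1, 0.3, 0.3]
opening: 0.0918
grip_force: 0.0
```

```bash
python3 - <<'E'
from h import *
s=observe();print(s["tool_pos"],s["tool_rot"],s["qpos"].round(2))
a=read_camera("scene")["img"][180:330,320:500,::-1];b=read_camera("top")["img"][170:320,380:560,::-1]
cv2.imwrite("pics/p1.png",np.hstack([cv2.resize(i,None,fx=2.2,fy=2.2,interpolation=2) for i in(a,b)]))
E
```

```text
[ 0.45223654 -0.26916652  0.32128792] [ 3.14154592e+00 -1.89545163e-04  1.57265383e+00] [-0.68  0.43  1.64  0.    1.07 -0.68]
```

View pics/p1.png

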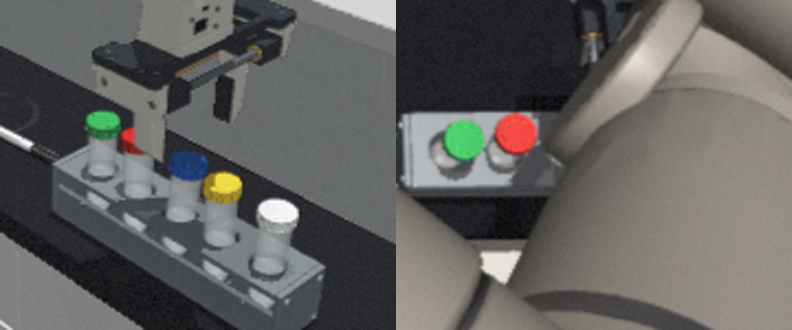

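The scene view shows the fingers straddling the blue cap at crop (188,165), clear of the neighbouring tubes. I'll descend and grip.

arm_command([
  [0, -1, -15],
  [0, 0, -15],
  [0, 0, -10],
  [0, 0, -9],
  [0, 0, 0],
], spin=[0, 0, 0, 0, 0])

```text
time: 3.5
tool_pos: [0.4517, -0.2711, 0.2712]
tool_rot: [-3.141, -0.001, 1.571]
contact_force: [-0.1, -0.1, 0.9]
opening: 0.0917
grip_force: 0.0
```

arm_command([
  [0, 0, 0],
  [0, 0, 0],
  [0, 0, 0],
  [0, 0, 0],
  [0, 0, 0],
  [0, 0, 0],
  [0, 0, 0],
  [0, 0, 0],
], spin=[0, 0, 0, 0, 0, 0, 0, 0], jaw=-1, squeeze=20)

```text
time: 4.3
tool_pos: [0.4518, -0.2712, 0.2717]
tool_rot: [3.142, -0.0, 1.571]
contact_force: [0.0, 0.9, 1.6]
opening: 0.0325
grip_force: 0.0
```

arm_command([
  [0, 0, 0],
  [0, 0, 0],
  [-1, 2, 0],
  [-1, 2, 0],
  [0, 0, 0],
], spin=[0, 0, 0, 0, 0])

```text
time: 4.8
tool_pos: [0.4497, -0.2669, 0.2718]
tool_rot: [3.142, 0.0, 1.571]
contact_force: [0.3, -0.1, -0.2]
opening: 0.0303
grip_force: 20.0
```

arm_command([
  [0, 0, 10],
  [0, 0, 15],
  [0, 0, 20],
  [0, 0, 25],
  [0, 0, 25],
  [0, 0, 25],
  [0, 0, 23],
  [0, 0, 0],
], spin=[0, 0, 0, 0, 0, 0, 0, 0])

```text
time: 5.6
tool_pos: [0.4501, -0.2673, 0.4185]
tool_rot: [3.136, 0.004, 1.571]
contact_force: [-0.9, -0.8, 0.1]
opening: 0.0307
grip_force: 20.0
```

```bash
python3 - <<'E'
from h import *
s=observe();print(s["tool_pos"],s["tool_rot"],s["qpos"].round(2))
a=read_camera("scene")["img"][100:330,320:520,::-1]
cv2.imwrite("pics/p2.png",cv2.resize(a,None,fx=2.5,fy=2.5,interpolation=2))
E
```

```text
[ 0.45006954 -0.26733172  0.41851486] [3.13629343 0.00423486 1.57113605] [-0.68  0.33  1.51  0.    1.3  -0.68]
```

View pics/p2.png

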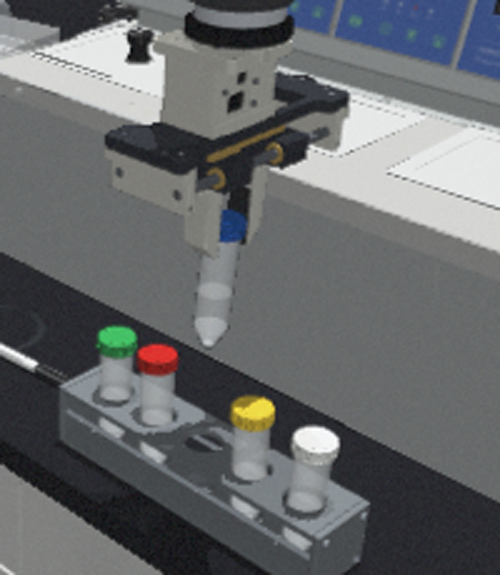

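The blue tube is held at the cap, with its tip at crop (208,340), i.e. full-image (403,236). I'll compare this against the projection of an upright tube.

```bash
cat >> h.py <<'E'
def proj(c,p):
    W=c["world_from_camera"];q=(np.atleast_2d(p)-W[:3,3])@W[:3,:3];return np.c_[c["cx"]+c["fx"]*q[:,0]/-q[:,2],c["cy"]-c["fy"]*q[:,1]/-q[:,2]]
def rep():
    s=observe();c=read_camera("scene");x,y,z=s["tool_pos"]
    print(s["tool_pos"].round(4),s["opening"],s["grip_force"])
    for h in (.0,.102,.114): print(h,proj(c,[x,y,z-.267+h]).round(1))
    return c
E
python3 - <<'E'
from h import *
c=rep();m=mask(c,"blue")[140:210,380:440];v,u=np.nonzero(m);print("cap px",u.min()+380,u.max()+380,v.min()+140,v.max()+140,u.mean()+380,v.mean()+140)
P=cloud(c);m[:]=m;q=P[140:210,380:440][m];print(np.percentile(q,[5,50,95],axis=0).round(4))
E
```

```text
[ 0.4498 -0.2671  0.4164] 0.03137898837737274 20.000028095237212
0.0 [[403.8 239.8]]
0.102 [[407.7 193.9]]
0.114 [[408.2 188.2]]
cap px 407 417 185 197 412.0258620689655 190.99137931034483
[[ 0.4373 -0.2846  0.2538]
 [ 0.4483 -0.279   0.2635]
 [ 0.4625 -0.2641  0.2655]]
```

The held tube is upright: the tip is within a pixel sideways and the cap top at 0.265 fits. Next I carry it over the blue sleeve with the 60° turn.

arm_command([
  [2, 20, 0],
  [3, 35, 0],
  [3, 45, 0],
  [3, 45, 0],
  [3, 45, 0],
  [3, 45, 0],
  [3, 45, 0],
  [3, 45, 0],
  [3, 45, 0],
  [3, 45, 0],
  [3, 45, 0],
  [3, 45, 0],
  [3, 45, 0],
  [3, 35, 0],
  [3, 21, 0],
  [0.5, 0, 0],
  [0, 0, 0],
], spin=[0, 5, 5, 5, 5, 5, 5, 5, 5, 5, 5, 5, 5, 0, 0, 0, 0])

```text
time: 7.4
tool_pos: [0.4942, 0.3387, 0.4131]
tool_rot: [-3.139, -0.001, 2.619]
contact_force: [0.1, -0.6, 0.3]
opening: 0.0307
grip_force: 20.0
```

```bash
python3 - <<'E'
from h import *
c=rep();print(observe()["tool_rot"])
a=c["img"][40:240,200:380,::-1];b=read_camera("top")["img"][140:290,90:290,::-1]
cv2.imwrite("pics/p3.png",np.hstack([cv2.resize(i,(390,430),interpolation=2) for i in(a,b)]))
E
```

```text
[0.4942 0.3387 0.4131] 0.030702400477431318 19.999866501666475
0.0 [[251.9 154.5]]
0.102 [[248.5 119.6]]
0.114 [[248.1 115.4]]
[-3.13931464e+00 -9.68238830e-04  2.61808287e+00]
```

View pics/p3.png

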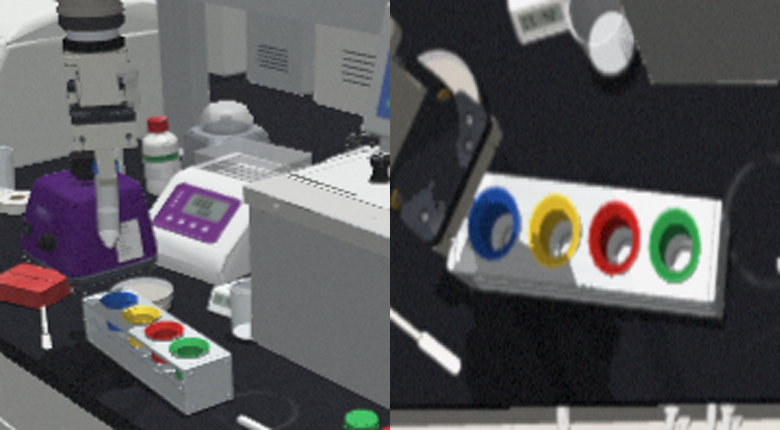

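The tube hangs above the blue sleeve, with its tip at about crop (107,245), roughly 2 px left of the projection. I'll check this with depth points.

```bash
cat >> h.py <<'E'
def body(c):
    s=observe();x,y,z=s["tool_pos"];P=cloud(c)
    for a,b in((.0,.01),(.01,.02),(.02,.04),(.04,.06),(.06,.085)):
        z0=z-.267;m=(abs(P[...,0]-x)<.05)&(abs(P[...,1]-y)<.05)&(P[...,2]>z0+a)&(P[...,2]<z0+b)
        if m.sum()>3:
            q=P[m];v,u=np.nonzero(m);d=q[:,:2].mean(0)-c["world_from_camera"][:2,3];d/=np.linalg.norm(d)
            n=np.array([-d[1],d[0]]);t=(q[:,:2]-[x,y])@n;e=(q[:,:2]-[x,y])@d
            print("h",a,b,m.sum(),"lat",np.percentile(t,[2,50,98]).round(4),"depthdir min",np.percentile(e,5).round(4),"u",u.min(),u.max())
E
python3 - <<'E'
from h import *
c=rep();body(c)
E
```

```text
[0.4944 0.3378 0.414 ] 0.0311788975325671 19.999931202987682
0.0 [[252.1 154.3]]
0.102 [[248.7 119.4]]
0.114 [[248.3 115.1]]
h 0.0 0.01 10 lat [-0.0022  0.0044  0.0106] depthdir min -0.0131 u 248 253
h 0.01 0.02 25 lat [-0.0081  0.0026  0.0147] depthdir min -0.0178 u 246 255
h 0.02 0.04 66 lat [-0.0109  0.0014  0.0151] depthdir min -0.0191 u 245 255
h 0.04 0.06 73 lat [-0.0122  0.0021  0.0161] depthdir min -0.0185 u 245 255
h 0.06 0.085 92 lat [-0.0119  0.0018  0.0146] depthdir min -0.0184 u 244 254
```

arm_command([
  [2, 2, -15],
  [0, 0, -20],
  [0, 0, -20],
  [0, 0, -15],
  [0, 0, -5],
  [0, 0, 0],
], spin=[0, 0, 0, 0, 0, 0])

```text
time: 8.15
tool_pos: [0.4965, 0.34, 0.3394]
tool_rot: [-3.141, -0.001, 2.617]
contact_force: [-1.2, 0.1, -0.3]
opening: 0.031
grip_force: 20.0
```

```bash
python3 - <<'E'
from h import *
c=rep();body(c)
a=c["img"][90:210,200:320,::-1]
cv2.imwrite("pics/p4.png",cv2.resize(a,(600,600),interpolation=2))
E
```

```text
[0.4965 0.34   0.3394] 0.031000384639144257 19.999927610406303
0.0 [[254.5 177.7]]
0.102 [[251.4 144.8]]
0.114 [[251.  140.7]]
h 0.0 0.01 10 lat [-0.0017  0.0044  0.01  ] depthdir min -0.0146 u 251 255
h 0.01 0.02 20 lat [-0.0086  0.0023  0.0122] depthdir min -0.017 u 250 257
h 0.02 0.04 62 lat [-0.0096  0.003   0.0166] depthdir min -0.0194 u 248 257
h 0.04 0.06 69 lat [-0.0118  0.0027  0.0151] depthdir min -0.0187 u 248 257
h 0.06 0.085 83 lat [-0.0135  0.0007  0.0144] depthdir min -0.0187 u 247 257
```

View pics/p4.png

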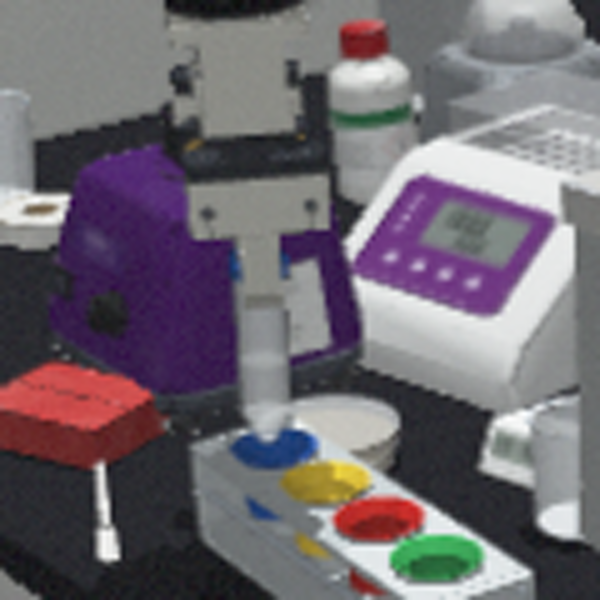

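The tip, at crop (267,437), enters the blue mouth centred at crop (274,447), about 3 mm to the left. I'll nudge it and lower gently.

arm_command([
  [1.5, -1.5, -3],
  [0, 0, -6],
  [0, 0, -6],
  [0, 0, -6],
  [0, 0, -6],
  [0, 0, -6],
  [0, 0, 0],
], spin=[0, 0, 0, 0, 0, 0, 0])

```text
time: 8.9
tool_pos: [0.4976, 0.3392, 0.3056]
tool_rot: [-3.14, -0.001, 2.618]
contact_force: [-0.6, -0.0, -0.2]
opening: 0.0309
grip_force: 20.0
```

arm_command([
  [0, 0, -6],
  [0, 0, -6],
  [0, 0, -6],
  [0, 0, -5],
  [0, 0, -4],
  [0, 0, 0],
], spin=[0, 0, 0, 0, 0, 0])

```text
time: 9.5
tool_pos: [0.4977, 0.3392, 0.279]
tool_rot: [-3.141, -0.001, 2.618]
contact_force: [-0.2, 0.0, -1.0]
opening: 0.0306
grip_force: 20.0
```

arm_command([
  [0, 0, -2],
  [0, 0, -2],
  [0, 0, -1.5],
  [0, 0, -1.5],
  [0, 0, 0],
  [0, 0, 0],
], spin=[0, 0, 0, 0, 0, 0])

```text
time: 10.1
tool_pos: [0.4978, 0.3393, 0.2728]
tool_rot: [3.141, -0.0, 2.618]
contact_force: [-0.4, 0.7, 0.0]
opening: 0.031
grip_force: 20.0
```

arm_command([
  [0, 0, -1],
  [0, 0, -1],
  [0, 0, 0],
  [0, 0, 0],
], spin=[0, 0, 0, 0])

```text
time: 10.5
tool_pos: [0.498, 0.3393, 0.2713]
tool_rot: [3.141, 0.001, 2.618]
contact_force: [-0.1, 0.3, 5.2]
opening: 0.0309
grip_force: 20.0
```

Seated: 5 N of contact at the expected height. I'll release and lift.

arm_command([
  [0, 0, 0],
  [0, 0, 0],
  [0, 0, 0],
  [0, 0, 0],
  [0, 0, 0],
], spin=[0, 0, 0, 0, 0], jaw=0.1)

```text
time: 11.0
tool_pos: [0.4978, 0.3393, 0.2705]
tool_rot: [-3.141, -0.0, 2.618]
contact_force: [0.3, 0.5, -0.2]
opening: 0.0504
grip_force: 0.0
```

arm_command([
  [0, 0, 5],
  [0, 0, 10],
  [0, 0, 25],
  [0, 0, 35],
  [0, 0, 35],
  [-4, -45, 30],
  [-4, -45, 0],
  [-4, -45, 0],
  [-4, -45, 0],
  [-4, -45, 0],
  [-4, -45, 0],
  [-4, -45, 0],
  [-4, -45, 0],
  [-4, -45, 0],
  [-4, -45, 0],
  [-4, -45, 0],
  [-4, -45, 0],
  [-2, -45, 0],
  [0, -45, 0],
  [0, 0, 0],
], spin=[0, 0, 0, 0, 0, 0, 0, -5, -5, -5, -5, -5, -5, -5, -5, -5, -5, -5, -5, 0])

```text
time: 13.0
tool_pos: [0.4475, -0.2918, 0.409]
tool_rot: [3.14, 0.003, 1.564]
contact_force: [-0.4, 0.6, -0.2]
opening: 0.0502
grip_force: 0.0
```

```bash
cat > m.py <<'E'
from h import *
c=read_camera("top");P=cloud(c);print(observe()["tool_pos"].round(4),observe()["tool_rot"].round(3))
for k,v in caps(c,P).items():
    for r in v: print(k,*r[:3],r[4])
for k,v in caps(read_camera("scene"),cloud(c) if 0 else cloud(read_camera("scene"))).items():
    for r in v: print(" s",k,*r[:3],r[4])
E
python3 m.py
```

```text
[ 0.4476 -0.2894  0.4088] [3.141e+00 1.000e-03 1.567e+00]
red [ 0.451  -0.2082  0.118 ] [ 0.451  -0.2081  0.0166] 0.1191 251
green [ 0.4461 -0.1645  0.1182] [ 0.4462 -0.1651  0.0168] 0.1193 239
blue [0.5004 0.3393 0.1185] [0.4992 0.3392 0.0179] 0.1195 236
 s red [ 0.4494 -0.2123  0.1196] [ 0.4502 -0.212   0.0182] 0.1204 117
 s yellow [ 0.4456 -0.3178  0.1199] [ 0.4476 -0.3157  0.0191] 0.1208 146
 s green [ 0.4455 -0.1688  0.1195] [ 0.4472 -0.1672  0.0185] 0.1204 116
 s blue [0.4979 0.3353 0.1193] [0.4991 0.3372 0.0201] 0.1202 53
 s white [ 0.4473 -0.3758  0.12  ] [ 0.4483 -0.3753  0.0175] 0.1207 141
```

Blue is seated with its cap top at 0.1195, leaning slightly, and its cap is where the TCP was. For the rest I'll aim at the raw sleeve centres. Yellow is next.

arm_command([
  [0, -25, 0],
  [0, 0, -25],
  [0, 0, -35],
  [0, 0, -30],
  [0, 0, 0],
  [0, 0, 0],
], spin=[0, 0, 0, 0, 0, 0], jaw=1)

```text
time: 13.75
tool_pos: [0.4487, -0.3112, 0.3194]
tool_rot: [3.141, 0.0, 1.573]
contact_force: [0.4, -0.1, 0.2]
opening: 0.0907
grip_force: 0.0
```

arm_command([
  [-1.5, -2.5, -15],
  [0, 0, -15],
  [0, 0, -10],
  [0, 0, -8],
  [0, 0, 0],
  [0, 0, 0],
], spin=[0, 0, 0, 0, 0, 0])

```text
time: 14.35
tool_pos: [0.4469, -0.3148, 0.2711]
tool_rot: [3.141, 0.001, 1.571]
contact_force: [-0.2, -0.1, 0.3]
opening: 0.0918
grip_force: 0.0
```

arm_command([
  [0, 0, 0],
  [0, 0, 0],
  [0, 0, 0],
  [0, 0, 0],
  [0, 0, 0],
  [0, 0, 0],
  [0, 0, 0],
  [0, 0, 0],
  [0, 0, 0],
  [0, 0, 0],
  [0, 0, 0],
], spin=[0, 0, 0, 0, 0, 0, 0, 0, 0, 0, 0], jaw=-1)

```text
time: 15.45
tool_pos: [0.4467, -0.3147, 0.2704]
tool_rot: [3.142, -0.0, 1.571]
contact_force: [0.2, 0.1, -0.2]
opening: 0.031
grip_force: 20.0
```

arm_command([
  [1, -2, 0],
  [0.5, -1.5, 0],
  [0, 0, 10],
  [0, 0, 15],
  [0, 0, 20],
  [0, 0, 25],
  [0, 0, 25],
  [0, 0, 25],
  [0, 0, 25],
  [0, 0, 0],
], spin=[0, 0, 0, 0, 0, 0, 0, 0, 0, 0])

```text
time: 16.45
tool_pos: [0.4484, -0.3184, 0.4198]
tool_rot: [3.136, 0.005, 1.571]
contact_force: [0.3, -1.0, -0.2]
opening: 0.0312
grip_force: 20.0
```

arm_command([
  [2, 20, 0],
  [3, 35, 0],
  [3, 44, 0],
  [3, 44, 0],
  [3, 44, 0],
  [3, 44, 0],
  [3, 44, 0],
  [3, 44, 0],
  [3, 44, 0],
  [3, 44, 0],
  [3, 44, 0],
  [3, 44, 0],
  [3, 44, 0],
  [2, 35, 0],
  [0.5, 23, 0],
  [0, 0, 0],
  [0, 0, 0],
], spin=[0, 5, 5, 5, 5, 5, 5, 5, 5, 5, 5, 5, 5, 0, 0, 0, 0])

```text
time: 18.15
tool_pos: [0.4877, 0.2793, 0.4143]
tool_rot: [-3.14, -0.001, 2.62]
contact_force: [-0.6, -0.7, -0.4]
opening: 0.0312
grip_force: 20.0
```

arm_command([
  [0, 0, -10],
  [0, 0, -20],
  [0, 0, -20],
  [0, 0, -15],
  [0, 0, -7],
  [0, 0, 0],
], spin=[0, 0, 0, 0, 0, 0])

```text
time: 18.75
tool_pos: [0.4885, 0.2779, 0.3422]
tool_rot: [-3.14, -0.002, 2.617]
contact_force: [1.0, 0.5, -0.4]
opening: 0.0311
grip_force: 20.0
```

```bash
python3 - <<'E'
from h import *
c=rep();body(c)
a=c["img"][90:210,200:320,::-1];b=read_camera("top")["img"][170:270,100:280,::-1]
cv2.imwrite("pics/p5.png",np.hstack([cv2.resize(a,(400,400),interpolation=2),cv2.resize(b,(400,400),interpolation=2)]))
E
```

```text
[0.4885 0.2779 0.3422] 0.031121428583286818 20.000038296413436
0.0 [[264.5 184.1]]
0.102 [[261.6 150.3]]
0.114 [[261.3 146.1]]
h 0.0 0.01 22 lat [-0.0093  0.0135  0.0243] depthdir min -0.0072 u 255 268
h 0.01 0.02 34 lat [-0.0139  0.0092  0.0274] depthdir min -0.011 u 254 269
h 0.02 0.04 95 lat [-0.0176  0.0023  0.0258] depthdir min -0.0143 u 253 270
h 0.04 0.06 84 lat [-0.0168 -0.0007  0.0254] depthdir min -0.0162 u 253 269
h 0.06 0.085 86 lat [-0.0155 -0.0032  0.0115] depthdir min -0.0172 u 258 268
```

View pics/p5.png

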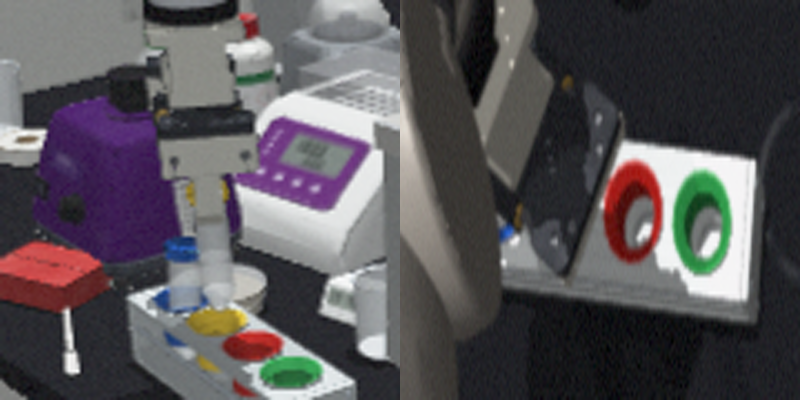

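Blue stands in its sleeve. The yellow tube's tip, at crop (217,308), is over the yellow mouth at crop (217,320). I'll lower it.

arm_command([
  [0, 1, -6],
  [0, 0, -7],
  [0, 0, -7],
  [0, 0, -7],
  [0, 0, -7],
  [0, 0, 0],
], spin=[0, 0, 0, 0, 0, 0])

```text
time: 19.45
tool_pos: [0.4884, 0.2797, 0.3081]
tool_rot: [-3.14, -0.001, 2.618]
contact_force: [-0.9, 0.2, -0.3]
opening: 0.0311
grip_force: 20.0
```

arm_command([
  [0, 0, -6],
  [0, 0, -6],
  [0, 0, -6],
  [0, 0, -6],
  [0, 0, -4],
  [0, 0, 0],
  [0, 0, 0],
], spin=[0, 0, 0, 0, 0, 0, 0])

```text
time: 20.15
tool_pos: [0.4886, 0.2798, 0.2811]
tool_rot: [-3.141, -0.0, 2.618]
contact_force: [-1.0, -0.6, -0.8]
opening: 0.0303
grip_force: 20.0
```

arm_command([
  [0, 0, -2],
  [0, 0, -2],
  [0, 0, -1],
  [0, 0, -1],
  [0, 0, 0],
  [0, 0, 0],
], spin=[0, 0, 0, 0, 0, 0])

```text
time: 20.75
tool_pos: [0.4886, 0.2798, 0.2753]
tool_rot: [-3.142, -0.0, 2.618]
contact_force: [-1.9, -1.9, 0.0]
opening: 0.0311
grip_force: 20.0
```

arm_command([
  [0, 0, -1.5],
  [0, 0, -1.5],
  [0, 0, -1],
  [0, 0, -1],
  [0, 0, 0],
  [0, 0, 0],
], spin=[0, 0, 0, 0, 0, 0])

```text
time: 21.35
tool_pos: [0.4887, 0.2798, 0.2704]
tool_rot: [3.141, 0.0, 2.618]
contact_force: [-2.0, -1.2, 0.2]
opening: 0.031
grip_force: 20.0
```

arm_command([
  [0, 0, -1],
  [0, 0, -0.5],
  [0, 0, 0],
  [0, 0, 0],
], spin=[0, 0, 0, 0])

```text
time: 21.75
tool_pos: [0.4889, 0.2798, 0.2701]
tool_rot: [3.14, 0.001, 2.618]
contact_force: [-3.0, -1.7, 8.4]
opening: 0.0309
grip_force: 20.0
```

arm_command([
  [0, 0, 0],
  [0, 0, 0],
  [0, 0, 0],
  [0, 0, 0],
  [0, 0, 0],
], spin=[0, 0, 0, 0, 0], jaw=0.1)

```text
time: 22.25
tool_pos: [0.4887, 0.2799, 0.2687]
tool_rot: [3.142, -0.0, 2.618]
contact_force: [0.8, -0.2, 0.1]
opening: 0.0504
grip_force: 0.0
```

arm_command([
  [0, 0, 5],
  [0, 0, 10],
  [0, 0, 25],
  [0, 0, 35],
  [0, 0, 35],
  [-3, -35, 0],
  [-3.5, -45, 0],
  [-3.5, -45, 0],
  [-3.5, -45, 0],
  [-3.5, -45, 0],
  [-3.5, -45, 0],
  [-3.5, -45, 0],
  [-3.5, -45, 0],
  [-3.5, -45, 0],
  [-3.5, -45, 0],
  [-3.5, -34, 0],
  [0, -15, 0],
  [0, 0, 0],
  [0, 0, 0],
], spin=[0, 0, 0, 0, 0, 0, -6, -6, -6, -6, -6, -6, -6, -6, -6, -6, 0, 0, 0])

```text
time: 24.15
tool_pos: [0.4507, -0.2084, 0.3791]
tool_rot: [3.141, -0.001, 1.573]
contact_force: [0.6, 0.6, -0.2]
opening: 0.0504
grip_force: 0.0
```

```bash
python3 m.py
```

```text
[ 0.4508 -0.208   0.3791] [ 3.141e+00 -1.000e-03  1.573e+00]
yellow [0.4828 0.2779 0.1184] [0.4832 0.2783 0.0172] 0.1194 247
green [ 0.4521 -0.1539  0.1188] [ 0.4514 -0.1551  0.0097] 0.1198 35
blue [0.5002 0.3393 0.1183] [0.5008 0.339  0.0171] 0.1193 243
 s red [ 0.4494 -0.2125  0.1194] [ 0.4506 -0.2109  0.0172] 0.1201 118
 s yellow [0.4812 0.275  0.1195] [0.481  0.2757 0.0197] 0.1204 59
 s green [ 0.4451 -0.1688  0.1198] [ 0.445  -0.1673  0.0192] 0.1207 113
 s blue [0.4983 0.3349 0.1196] [0.5003 0.3366 0.0183] 0.1206 51
 s white [ 0.4469 -0.3758  0.1201] [ 0.4467 -0.3758  0.0167] 0.1209 143
```

Yellow is seated (0.1194). Next is red.

arm_command([
  [0, -1, -20],
  [0, 0, -30],
  [0, 0, -25],
  [0, 0, -15],
  [0, 0, -10],
  [0, 0, -8],
  [0, 0, 0],
  [0, 0, 0],
], spin=[0, 0, 0, 0, 0, 0, 0, 0], jaw=1)

```text
time: 25.1
tool_pos: [0.4509, -0.2101, 0.2714]
tool_rot: [3.141, 0.001, 1.572]
contact_force: [0.1, 0.0, 0.2]
opening: 0.0917
grip_force: 0.0
```

arm_command([
  [0, 0, 0],
  [0, 0, 0],
  [0, 0, 0],
  [0, 0, 0],
  [0, 0, 0],
  [0, 0, 0],
  [0, 0, 0],
  [0, 0, 0],
  [0, 0, 0],
  [0, 0, 0],
  [0, 0, 0],
], spin=[0, 0, 0, 0, 0, 0, 0, 0, 0, 0, 0], jaw=-1)

```text
time: 26.2
tool_pos: [0.4507, -0.2102, 0.2709]
tool_rot: [3.142, -0.0, 1.571]
contact_force: [-0.1, 0.2, 0.3]
opening: 0.0309
grip_force: 20.0
```

arm_command([
  [-1, -2, 0],
  [-0.5, -2, 0],
  [0, 0, 10],
  [0, 0, 15],
  [0, 0, 20],
  [0, 0, 25],
  [0, 0, 25],
  [0, 0, 25],
  [0, 0, 25],
  [0, 0, 0],
], spin=[0, 0, 0, 0, 0, 0, 0, 0, 0, 0])

```text
time: 27.2
tool_pos: [0.4494, -0.2144, 0.4199]
tool_rot: [3.136, 0.004, 1.571]
contact_force: [-0.9, 0.7, -1.2]
opening: 0.031
grip_force: 20.0
```

arm_command([
  [2, 20, 0],
  [3, 35, 0],
  [3, 44, 0],
  [3, 44, 0],
  [3, 44, 0],
  [3, 44, 0],
  [3, 44, 0],
  [3, 44, 0],
  [3, 44, 0],
  [3, 44, 0],
  [3, 27, 0],
  [2, 0, 0],
  [0, 0, 0],
  [0, 0, 0],
], spin=[0, 5, 5, 5, 5, 5, 5, 5, 5, 0, 0, 0, 0, 0])

```text
time: 28.6
tool_pos: [0.4831, 0.2189, 0.4156]
tool_rot: [-3.141, -0.0, 2.268]
contact_force: [-0.3, -0.9, 0.1]
opening: 0.0311
grip_force: 20.0
```

arm_command([
  [0, 0, -10],
  [0, 0, -20],
  [0, 0, -20],
  [0, 0, -15],
  [0, 0, -6],
  [0, 0, 0],
], spin=[0, 0, 0, 0, 0, 0])

```text
time: 29.2
tool_pos: [0.4831, 0.2191, 0.344]
tool_rot: [-3.14, -0.001, 2.268]
contact_force: [0.4, 0.1, -0.0]
opening: 0.0308
grip_force: 20.0
```

```bash
python3 - <<'E'
from h import *
c=rep()
a=c["img"][90:230,210:350,::-1];b=read_camera("top")["img"][170:270,100:280,::-1]
cv2.imwrite("pics/p6.png",np.hstack([cv2.resize(a,(500,500),interpolation=2),cv2.resize(b,(300,500),interpolation=2)]))
E
```

```text
[0.4831 0.2191 0.344 ] 0.030790972881461223 19.999984130845405
0.0 [[275.2 190.6]]
0.102 [[272.6 156. ]]
0.114 [[272.3 151.7]]
```

View pics/p6.png

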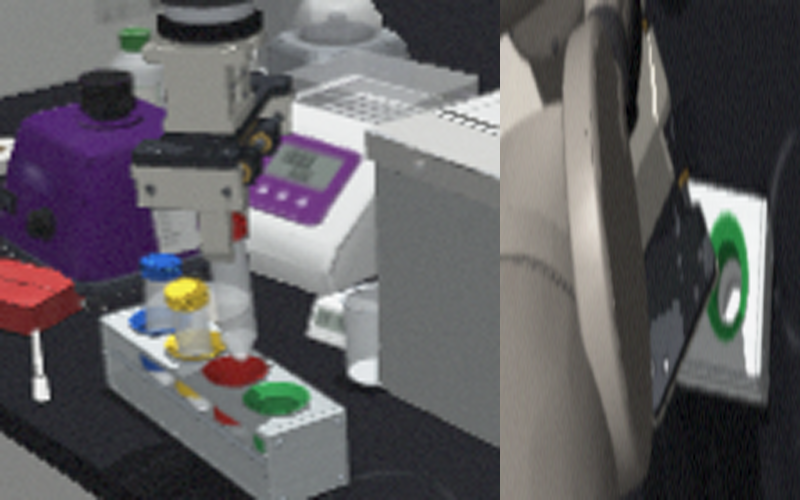

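Blue and yellow stand in their sleeves. The red tip, at crop (240,352), is over the red mouth at crop (235,369). I'll nudge it slightly and lower.

arm_command([
  [-1.5, 1, -6],
  [0, 0, -7],
  [0, 0, -7],
  [0, 0, -7],
  [0, 0, -7],
  [0, 0, 0],
], spin=[0, 0, 0, 0, 0, 0])

```text
time: 29.9
tool_pos: [0.4814, 0.2207, 0.3096]
tool_rot: [-3.14, -0.001, 2.269]
contact_force: [0.1, -0.4, -0.1]
opening: 0.0314
grip_force: 20.0
```

arm_command([
  [1, 0, -6],
  [0, 0, -6],
  [0, 0, -6],
  [0, 0, -6],
  [0, 0, -4],
  [0, 0, -3],
  [0, 0, 0],
  [0, 0, 0],
], spin=[0, 0, 0, 0, 0, 0, 0, 0])

```text
time: 30.7
tool_pos: [0.4827, 0.2208, 0.2799]
tool_rot: [3.141, 0.0, 2.269]
contact_force: [-0.7, -0.3, -0.6]
opening: 0.0309
grip_force: 20.0
```

arm_command([
  [0, 0, -2],
  [0, 0, -2],
  [0, 0, -1],
  [0, 0, -1],
  [0, 0, 0],
  [0, 0, 0],
], spin=[0, 0, 0, 0, 0, 0])

```text
time: 31.3
tool_pos: [0.4826, 0.2208, 0.2739]
tool_rot: [-3.142, -0.0, 2.269]
contact_force: [0.1, 0.5, -0.8]
opening: 0.0306
grip_force: 20.0
```

arm_command([
  [0, 0, -1],
  [0, 0, -1],
  [0, 0, -1],
  [0, 0, -1],
  [0, 0, 0],
  [0, 0, 0],
], spin=[0, 0, 0, 0, 0, 0])

```text
time: 31.9
tool_pos: [0.4828, 0.2209, 0.2705]
tool_rot: [3.141, 0.0, 2.269]
contact_force: [-0.5, -0.4, 5.7]
opening: 0.0309
grip_force: 20.0
```

Seated. I'll release, lift and go to green.

arm_command([
  [0, 0, 0],
  [0, 0, 0],
  [0, 0, 0],
  [0, 0, 0],
  [0, 0, 0],
], spin=[0, 0, 0, 0, 0], jaw=0.1)

```text
time: 32.4
tool_pos: [0.4826, 0.2208, 0.2697]
tool_rot: [-3.141, -0.0, 2.269]
contact_force: [-0.6, -0.3, 0.2]
opening: 0.0506
grip_force: 0.0
```

arm_command([
  [0, 0, 5],
  [0, 0, 10],
  [0, 0, 25],
  [0, 0, 35],
  [0, 0, 35],
  [-4, -35, 0],
  [-4, -45, 0],
  [-4, -45, 0],
  [-4, -45, 0],
  [-4, -45, 0],
  [-4, -45, 0],
  [-4, -45, 0],
  [-4, -40, 0],
  [-4, -26, 0],
  [0, -15, 0],
  [0, 0, 0],
  [0, 0, 0],
], spin=[0, 0, 0, 0, 0, 0, -5, -5, -5, -5, -5, -5, -5, -5, 0, 0, 0])

```text
time: 34.1
tool_pos: [0.4468, -0.1645, 0.3801]
tool_rot: [3.141, -0.001, 1.573]
contact_force: [0.7, 0.2, 1.0]
opening: 0.0505
grip_force: 0.0
```

```bash
python3 m.py
```

```text
[ 0.4468 -0.1641  0.3801] [ 3.141e+00 -1.000e-03  1.573e+00]
red [0.4796 0.2258 0.118 ] [0.4795 0.2268 0.0166] 0.1192 230
yellow [0.4827 0.278  0.1183] [0.4827 0.2785 0.017 ] 0.1194 242
blue [0.4999 0.3391 0.1184] [0.5005 0.339  0.0172] 0.1195 244
white [ 0.4436 -0.3862  0.1168] [ 0.444  -0.3853  0.0099] 0.1177 27
 s red [0.4774 0.2214 0.1192] [0.4796 0.2244 0.0189] 0.1201 54
 s yellow [0.4812 0.2747 0.1196] [0.4824 0.2753 0.0224] 0.1204 60
 s green [ 0.445  -0.1688  0.1198] [ 0.4449 -0.1672  0.0178] 0.1206 112
 s blue [0.498  0.3357 0.1194] [0.4998 0.338  0.0188] 0.1203 51
 s white [ 0.4469 -0.3759  0.1201] [ 0.4463 -0.3758  0.0182] 0.121 143
```

Red is seated (0.1192). The white tube has not moved. I'll pick green.

arm_command([
  [-0.5, -1, -20],
  [0, 0, -30],
  [0, 0, -25],
  [0, 0, -15],
  [0, 0, -10],
  [0, 0, -9],
  [0, 0, 0],
  [0, 0, 0],
], spin=[0, 0, 0, 0, 0, 0, 0, 0], jaw=1)

```text
time: 35.05
tool_pos: [0.4464, -0.1661, 0.2713]
tool_rot: [3.141, 0.0, 1.571]
contact_force: [0.6, -0.4, 1.0]
opening: 0.0919
grip_force: 0.0
```

arm_command([
  [0, 0, 0],
  [0, 0, 0],
  [0, 0, 0],
  [0, 0, 0],
  [0, 0, 0],
  [0, 0, 0],
  [0, 0, 0],
  [0, 0, 0],
  [0, 0, 0],
  [0, 0, 0],
  [0, 0, 0],
], spin=[0, 0, 0, 0, 0, 0, 0, 0, 0, 0, 0], jaw=-1)

```text
time: 36.15
tool_pos: [0.4461, -0.1662, 0.2709]
tool_rot: [3.142, 0.0, 1.571]
contact_force: [-0.0, -0.1, 0.2]
opening: 0.0309
grip_force: 20.0
```

arm_command([
  [1, 1.5, 0],
  [1, 1, 0],
  [0, 0, 10],
  [0, 0, 15],
  [0, 0, 20],
  [0, 0, 25],
  [0, 0, 25],
  [0, 0, 25],
  [0, 0, 25],
  [0, 0, 0],
], spin=[0, 0, 0, 0, 0, 0, 0, 0, 0, 0])

```text
time: 37.15
tool_pos: [0.4485, -0.1638, 0.4198]
tool_rot: [3.135, 0.004, 1.571]
contact_force: [0.4, 0.1, -1.2]
opening: 0.031
grip_force: 20.0
```

arm_command([
  [2, 20, 0],
  [3, 35, 0],
  [4, 44, 0],
  [4, 44, 0],
  [4, 44, 0],
  [4, 44, 0],
  [4, 44, 0],
  [3, 35, 0],
  [1, 14, 0],
  [0, 0, 0],
  [0, 0, 0],
  [0, 0, 0],
], spin=[0, 5, 5, 5, 5, 5, 5, 5, 5, 0, 0, 0])

```text
time: 38.35
tool_pos: [0.4771, 0.1593, 0.4157]
tool_rot: [-3.141, -0.0, 2.266]
contact_force: [0.2, 0.5, -1.2]
opening: 0.031
grip_force: 20.0
```

arm_command([
  [0, 0, -10],
  [0, 0, -20],
  [0, 0, -20],
  [0, 0, -15],
  [0, 0, -7],
  [0, 0, 0],
], spin=[0, 0, 0, 0, 0, 0])

```text
time: 38.95
tool_pos: [0.477, 0.1597, 0.3428]
tool_rot: [-3.14, -0.001, 2.268]
contact_force: [-0.1, -0.4, -0.1]
opening: 0.0311
grip_force: 20.0
```

```bash
python3 - <<'E'
from h import *
c=rep()
a=c["img"][100:240,220:360,::-1]
cv2.imwrite("pics/p7.png",cv2.resize(a,(500,500),interpolation=2))
E
```

```text
[0.477  0.1597 0.3428] 0.031052678571926128 20.000001346925274
0.0 [[286.6 198.7]]
0.102 [[284.4 163.3]]
0.114 [[284.2 158.9]]
```

View pics/p7.png

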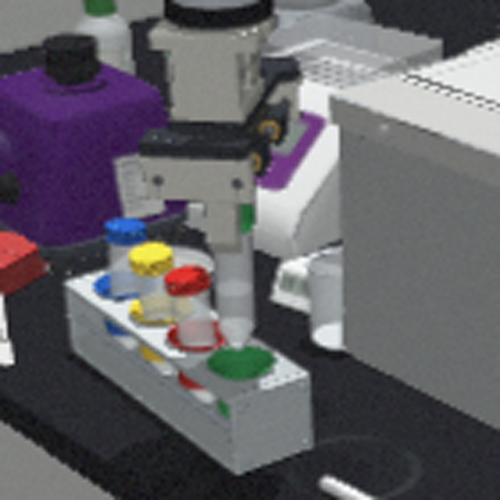

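Three tubes stand in their own colours. The green tip, at crop (238,345), is over the green mouth at crop (241,362), so I'll lower it.

arm_command([
  [0, 0.5, -6],
  [0, 0, -7],
  [0, 0, -7],
  [0, 0, -7],
  [0, 0, -7],
  [0, 0, 0],
], spin=[0, 0, 0, 0, 0, 0])

```text
time: 39.6
tool_pos: [0.4768, 0.1607, 0.3087]
tool_rot: [-3.14, -0.001, 2.269]
contact_force: [-0.5, -0.7, -1.1]
opening: 0.0312
grip_force: 20.0
```

arm_command([
  [0, 0, -6],
  [0, 0, -6],
  [0, 0, -6],
  [0, 0, -6],
  [0, 0, -4],
  [0, 0, -2],
  [0, 0, 0],
  [0, 0, 0],
], spin=[0, 0, 0, 0, 0, 0, 0, 0])

```text
time: 40.4
tool_pos: [0.477, 0.1608, 0.2794]
tool_rot: [-3.141, -0.001, 2.269]
contact_force: [-2.3, -1.3, -2.8]
opening: 0.0313
grip_force: 20.0
```

arm_command([
  [0, 0, -2],
  [0, 0, -2],
  [0, 0, -1],
  [0, 0, -1],
  [0, 0, 0],
  [0, 0, 0],
], spin=[0, 0, 0, 0, 0, 0])

```text
time: 41.0
tool_pos: [0.4771, 0.1607, 0.2741]
tool_rot: [-3.142, 0.0, 2.269]
contact_force: [-4.0, -3.0, 2.1]
opening: 0.0311
grip_force: 20.0
```

arm_command([
  [-1, -0.7, -1],
  [0, 0, -1],
  [0, 0, -1],
  [0, 0, -1],
  [0, 0, 0],
  [0, 0, 0],
], spin=[0, 0, 0, 0, 0, 0])

```text
time: 41.6
tool_pos: [0.4765, 0.1602, 0.2706]
tool_rot: [3.14, 0.001, 2.269]
contact_force: [-2.1, -3.6, 6.0]
opening: 0.031
grip_force: 20.0
```

Seated: 6 N at height 0.2706. I'll release, lift and check.

arm_command([
  [0, 0, 0],
  [0, 0, 0],
  [0, 0, 0],
  [0, 0, 0],
  [0, 0, 0],
], spin=[0, 0, 0, 0, 0], jaw=0.1)

```text
time: 42.1
tool_pos: [0.4762, 0.1602, 0.2698]
tool_rot: [3.141, -0.0, 2.269]
contact_force: [0.4, 0.4, -0.5]
opening: 0.0505
grip_force: 0.0
```

arm_command([
  [0, 0, 5],
  [0, 0, 10],
  [0, 0, 25],
  [0, 0, 35],
  [0, 0, 35],
  [0, -30, 30],
  [0, -45, 0],
  [0, -45, 0],
  [0, -45, 0],
  [0, -30, 0],
  [0, 0, 0],
  [0, 0, 0],
  [0, 0, 0],
], spin=[0, 0, 0, 0, 0, 0, 0, 0, 0, 0, 0, 0, 0])

```text
time: 43.4
tool_pos: [0.4761, -0.0341, 0.4103]
tool_rot: [3.141, 0.0, 2.27]
contact_force: [0.3, -0.2, -0.1]
opening: 0.0508
grip_force: 0.0
```

```bash
python3 m.py; python3 - <<'E'
from h import *
cv2.imwrite("pics/p8.png",np.hstack([cv2.resize(read_camera("scene")["img"][140:360,220:500,::-1],(500,400),interpolation=2),cv2.resize(read_camera("top")["img"][170:270,100:260,::-1],(300,400),interpolation=2)]))
E
```

```text
[ 0.4761 -0.0339  0.4102] [3.141 0.    2.271]
red [0.4796 0.2264 0.1177] [0.4799 0.2268 0.0164] 0.1188 234
yellow [0.4831 0.2777 0.1186] [0.4829 0.2779 0.017 ] 0.1197 239
green [0.475  0.16   0.1187] [0.4738 0.1553 0.0153] 0.1197 123
blue [0.5001 0.3394 0.1184] [0.5001 0.34   0.017 ] 0.1195 237
white [ 0.4478 -0.3731  0.1181] [ 0.4482 -0.3731  0.017 ] 0.1193 242
 s red [0.478  0.2215 0.1188] [0.4795 0.2248 0.0187] 0.1196 59
 s yellow [0.4814 0.2753 0.1199] [0.4827 0.2755 0.0196] 0.1206 56
 s green [0.4731 0.1502 0.1193] [0.4743 0.1507 0.0183] 0.12 73
 s blue [0.4981 0.3351 0.1195] [0.4991 0.3372 0.0182] 0.1205 51
 s white [ 0.447  -0.3757  0.12  ] [ 0.4483 -0.3758  0.0172] 0.1208 142
```

View pics/p8.png

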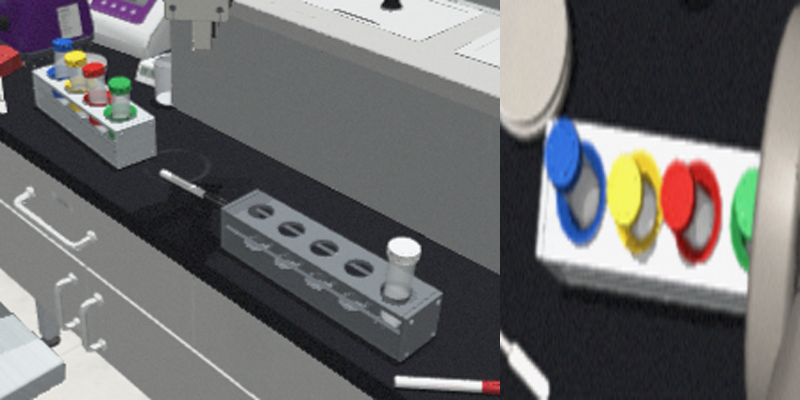

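All four tubes stand in sleeves of their own colour with cap tops at about 0.119, i.e. fully seated. The white blank is untouched at crop (403,250), and the arm is clear.

```bash
python3 -c "
from cell import *
print(hand_in())"
```

```text
the job is handed in; nothing more can be done
None
```

All four tubes are fully seated in the carrier sleeves of their own cap colour (each leans slightly in its bore, as they did in the rack), the white blank is still in the storage rack, and I handed the job in at about 44 s with the gripper clear; no verdict was returned.

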